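Lock a jar in its holder with a flat key and unscrew the cap

TASK

Slide the flat metal key along the bench into the low slot of the wooden holder until its crosspiece meets the holder, so that the jar standing in the holder cannot turn. Then unscrew the jar's tight cap counterclockwise (seen from above) until it comes free, just under a quarter turn, lift it straight up and finish with the gripper holding it level, clear of the jar and only a finger's width above its mouth: do not put it down or let go. Leave the key in, the jar seated and the bottle, sanding block and tape roll alone.

Things in the scene. Friction and masses are not known exactly. Their poses are not given: they have to be found in the camera images.
- holder: Plywood holder fixed to the bench, 115 x 115 mm, 34 mm high; the jar stands on the bench in its round 87 mm pocket. Origin at bench height under the pocket's centre. The key slot is in its -y face, which is turned roughly to the robot's right.
- slot (a point): Middle of the key slot's mouth at bench height, 57.5 mm from the holder's origin along its -y. Slot 43 mm wide (holder's x), 10 mm high, its floor is the bench; it runs along the holder's y under the jar.
- jar: White plastic jar, 84 mm diameter, shoulder at 70 mm, 36 mm neck, about 0.45 kg, loose in the pocket (1.5 mm play). Origin at its underside's centre, on the bench. Under its foot a groove 44 mm wide, 9 mm high runs along its y, lined up with the slot within 4 degrees. The key in it stops the jar turning (about 7 degrees of play); without the key the jar turns with the cap.
- jar_mouth (a point): Centre of the jar's mouth, 106 mm above the jar's origin. A sprung seal here presses the closed cap up with about 18 N.
- cap: Grey ribbed cap, 56 mm diameter, 40 mm high, 60 g, z up, x along the raised pointer on its top. Origin at its lower edge's centre, 84 mm above the bench when closed. Part-turn thread: its x starts 0 to 10 degrees counterclockwise of the jar's x, comes free at 64, meets a stop at about 97; clockwise is blocked. So turn about 80 degrees in one grasp, with about 0.3 to 0.4 N m.
- cap_top (a point): Centre of the cap's flat top, 40 mm above its origin, 124 mm above the bench when closed. Grip the cap across its diameter from above. When free the seal pushes it up about 3 mm (15 N on the grip) and it lifts straight off; its lower edge passes the mouth (closed level) after a 22 mm lift.
- key: Flat steel key lying on the bench, 160 g: bar 40 mm wide (x), 6 mm thick, from y = -20 to +156 mm, the last 20 mm of the +y end running to a point. Crosspiece 64 mm wide, 12 mm high at y = 47.5 to 57.5 mm. Upright black grip 16 mm (x) by 40 mm (y), 6 to 56 mm high, over the origin, which is on the underside. Pinch the grip from above.
- key_tip (a point): Point of the key at mid-thickness, 156 mm from the key's origin along its +y. Fully home, the crosspiece touches the holder's face, the tip is 41 mm past the holder's centre and the key's origin 115 mm before it, key's y along holder's y.
- bottle: Bystander: small bottle with a red spout, 40 mm diameter, 118 mm high. Origin at the underside's centre.
- sander: Bystander: brown sanding block, 62 x 104 x 30 mm. Origin at the underside's centre.
- tape: Bystander: black tape roll lying flat, 65 mm diameter, 19 mm high. Origin at the underside's centre.
Not all that is in view belongs to the job. There is more than one size of the cap; the job needs the larger.

How it is judged:
By the outcome, as a careful person would: the job done as asked, in the order asked, and still so for the second after the job is handed in, while the arm keeps its last pose, push and grip.
It also fails if it takes over 58 s, if anything falls off the work surface, if the arm or the gripper's body presses on something with over 40 N, if the wrist force passes 120 N, or if a joint passes its speed limit or range.

ROBOT

A 7-joint arm with a two-finger parallel gripper is mounted at the origin on a cart in front of the work surface, level with it; the furniture and walls round the work are solid. World frame = base frame: x ahead of the robot, y to its left, z up, the work surface at z = 0. Lengths are in m, angles in degrees, forces in N, time in s.
With the tool pointing down it reaches from about 0.425 to 0.875 m from the base axis. Payload 4.7 kg.
Tool frame: the origin (TCP) lies at the very end of the fingers, on their centre line; the grasp point (between the pads) lies 19 mm behind it; z points along the fingers, y is the line along which they close (so a half turn about z gives the same grasp; the last joint's range is limited). The gripper opens to 87 mm and grips with 3 to 60 N. Pads are 19 mm wide; open, the fingers measure 117 mm over their backs; the gripper's body (75 mm by 190 mm) begins 51 mm behind the grasp point.
Start: joints at [-71.9, 18.392, -4.016, 83.108, 1.295, 78.541, -3.26], TCP at [0.193, 0.621, 0.223] pointing down, gripper open.
Joint ranges: [-163.93, 163.93], [-17.29, 119.83], [-79.2, 71.16], [3.27, 140.29], [-89.18, 269.18], [5.43, 117.66], [-154.24, 154.24]. Speed limits (degrees/s): [147.25, 147.25, 180, 180, 180, 180, 180].

INTERFACE

Orientations are given as [roll, pitch, yaw] about the fixed x, y, z axes, in that order (R = Rz(yaw) Ry(pitch) Rx(roll)).
In Python, from cell import get_obs, eyes, env gives the robot as it stands.
- The arm moves only by the tool servo_tool, never from a script. Its argument "series" is a list that holds one entry, the list of rows, each a list of 7 numbers: the shift along the tool's x, y, z in units of 300 mm (1.0 is 300 mm), then the turn, a rotation vector about the tool's x, y, z in units of pi rad (1.0 is pi rad), then the opening, from 0 (shut) to 1 (fully open). In form: [[[tx, ty, tz, wx, wy, wz, gripper], ...]]. A call has 1 to 12 rows; each row is the pose to reach, as a shift and turn from the pose commanded when the call began, along the tool's axes at that moment, turning the shorter way round; what a row does not reach only later rows make up. A row lasts 1/12 s, in which the tool goes at most 41.7 mm and 7.16 degrees, less where a joint would pass 70% of its speed; a pose out of reach is approached as far as the arm can. A call with a number of a shift or a turn outside -1 to 1 is refused whole. A call with a gripper value outside its range is refused whole. The fingers move at their own pace and stop on an object; "grip_force" is the grip in N (left out, the last holds). Time passes only in rows, so rows that repeat a pose let the fingers close. It gives the time, the measured TCP pose, the force, the opening and the grip force at its end, in the units of the state.
- get_obs(): the state, without advancing time (a new reading comes with each control period).
- eyes.read_camera(name): name is "scene" or "side" or "wrist"; returns a dict with "frame" (420x560x3 uint8, red, green, blue), "depth" (420x560 float32, m along the optical axis (not along the pixel's ray), 0 where there is no reading), "fx", "fy", "cx", "cy" (pixels), "origin" and "rotation" of the camera in the world; the wrist camera has in their place "mount" (4x4, takes a point from camera to tool coordinates, whose origin is the TCP and whose axes are the flange's). Camera axes: x right, y down, z forward; pixel columns grow to the right and rows downward; lengths in m; the calibration is good to about 2 mm. A picture is of the moment at which its call begins: read the wrist's pose just before it.
- env.sign_off(): hands the job in; it is judged then, once.
The state is a dict: "time_s": time; "qpos": joint angles; "joint_velocities": joint speeds; "effort": joint torques, N m; "tool_pos": TCP position; "tool_rot": TCP orientation; "force": force on the tool from outside, world axes, zero at the start; "wrist_torque": the same for the moment, N m; "grip_width": finger opening in m; "grasp_force": force on a finger pad.
Only numpy, scipy, OpenCV 4.12 (cv2) and the standard library are available. Lean on these libraries where they do the work, as an engineer would, in place of code of your own. Each camera call takes 0.05 s, during which the arm holds its last target. There are 200 camera calls.

## Working session

There is one attempt and no reset: what is moved stays moved. The work goes in short steps, Python scripts to look and compute and a tool call to move; the robot and the scene stay as the last step left them, time stands still between calls to the robot, and variables do not carry over. Pictures are saved under pics/ and viewed, at most 10 in all, crops included, and the job is handed in when it is done.

Besides the shell and the picture viewer there is one more tool, called after "Request:" as a command line: name --argument value ..., lists and objects as JSON in quotes. servo_tool: Moves the arm, as the interface text tells. Shifts and turns lie within -1 to 1; 1 stands for 300 mm of shift or pi rad of turn. Its arguments: {"type":"object","properties":{"series":{"type":"array"},"grip_force":{"type":"number"}},"required":["series"]}

```bash
ls; mkdir -p pics; cat > h.py <<'E'
import numpy as np, cv2
from scipy.spatial.transform import Rotation as R
from cell import get_obs, eyes, env
def cam(n):
    o=get_obs(); c=eyes.read_camera(n)
    if n=='wrist':
        T=np.eye(4); T[:3,:3]=R.from_euler('xyz',o['tool_rot'],degrees=True).as_matrix(); T[:3,3]=o['tool_pos']
        M=T@np.array(c['mount']); c['origin']=M[:3,3]; c['rotation']=M[:3,:3]
    c['origin']=np.array(c['origin']); c['rotation']=np.array(c['rotation']); return c
def ray(c,u,v,z):
    d=c['rotation']@np.array([(u-c['cx'])/c['fx'],(v-c['cy'])/c['fy'],1]); return c['origin']+d*(z-c['origin'][2])/d[2]
def cloud(c):
    v,u=np.mgrid[:420,:560]; d=c['depth']
    P=np.stack([(u-c['cx'])/c['fx']*d,(v-c['cy'])/c['fy']*d,d],-1)@c['rotation'].T+c['origin']; P[d==0]=np.nan; return P
def save(n,im,s=1):
    cv2.imwrite('pics/'+n+'.png',cv2.resize(im[...,::-1],None,fx=s,fy=s,interpolation=cv2.INTER_CUBIC))
E
python3 - <<'E'
from h import *
import pickle
o=get_obs(); print({k:np.round(v,3) for k,v in o.items()})
D={n:cam(n) for n in('scene','side','wrist')}; pickle.dump(D,open('d0.pkl','wb'))
for n,c in D.items(): save('a_'+n,c['frame'],1.0); print(n,c['origin'],c['rotation'][:,2],c['fx'])
E
```

```text
pics
{'time_s': np.float64(0.0), 'qpos': array([-71.901,  18.441,  -4.014,  83.175,   1.295,  78.539,  -3.259]), 'joint_velocities': array([ 0.075, -0.043, -0.024, -0.02 ,  0.068, -0.051,  0.035]), 'effort': array([-0.0000e+00, -4.9130e+01, -4.0400e-01, -3.1253e+01, -6.4000e-02,
        4.4000e-02,  0.0000e+00]), 'tool_pos': array([0.193, 0.62 , 0.221]), 'tool_rot': array([-1.7989e+02,  6.0000e-03,  1.6271e+02]), 'force': array([-0.238,  0.811, -0.728]), 'wrist_torque': array([ 0.04 , -0.021, -0.006]), 'grasp_force': np.float64(0.0), 'grip_width': np.float64(0.087)}Traceback (most recent call last):
  File "<stdin>", line 5, in <module>
IndexError: too many indices for array: array is 1-dimensional, but 2 were indexed
```

```bash
python3 - <<'E'
from h import *
import pickle
D=pickle.load(open('d0.pkl','rb'))
for n,c in D.items(): save('a_'+n,c['frame']); print(n,{k:v for k,v in c.items() if k not in('frame','depth')})
save('a_both',np.hstack([D['scene']['frame'],D['side']['frame']]),0.7)
E
```

```text
scene {'fx': 410.15444238177247, 'fy': 410.15444238177247, 'cx': 280.9155644038067, 'cy': 210.6044366925001, 'origin': array([ 0.07219569, -0.47459633,  0.86274602]), 'rotation': array([-137.56894278,    0.93888325,  -46.39131364])}
side {'fx': 415.0009907496542, 'fy': 415.0009907496542, 'cx': 279.72994438319677, 'cy': 210.85444761363115, 'origin': array([0.61551506, 0.99823548, 0.58130459]), 'rotation': array([-116.03499453,   -0.68364486,  176.50373067])}
wrist {'fx': 290.8200214175266, 'fy': 290.8200214175266, 'cx': 282.1670779454046, 'cy': 208.31539004973172, 'mount': array([[ 5.60003097e-04, -9.55833442e-01, -2.93908347e-01,
         8.29403619e-02],
       [ 9.99999579e-01,  7.48872202e-04, -5.30077607e-04,
        -9.72413017e-04],
       [ 7.26765695e-04, -2.93907927e-01,  9.55833460e-01,
        -1.61439013e-01],
       [ 0.00000000e+00,  0.00000000e+00,  0.00000000e+00,
         1.00000000e+00]]), 'origin': array([0.1136793 , 0.64412818, 0.38301519]), 'rotation': array([[ 0.29666386,  0.91299265,  0.28006244],
       [ 0.95497888, -0.28287366, -0.08943058],
       [-0.00242718,  0.29398454, -0.95580709]])}
```

View pics/a_scene.png

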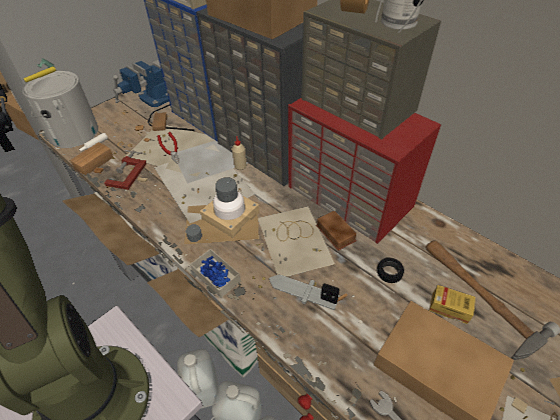

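View pics/a_side.png

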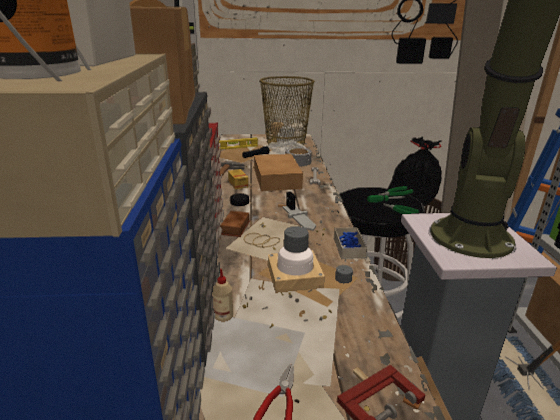

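Scene picture: the holder is at (229,212), the jar's grey cap at (227,187) and the key's blade spans (272,281) to the black grip (330,293). Sanding block (337,230), tape (390,270) and bottle (239,153) stand behind. Lookalikes: the small grey cap on the bench (194,232) is the wrong cap, and the tape is the other black thing near the key. The side view agrees: cap (296,240), small cap (344,273), key grip (291,200).

```bash
sed -i "s/c\['origin'\]=np.array(c\['origin'\]); /c['origin']=np.array(c['origin']); \n    if n!='wrist': c['rotation']=R.from_euler('xyz',c['rotation'],degrees=True).as_matrix()\n    /" h.py
python3 - <<'E'
from h import *
import pickle
D=pickle.load(open('d0.pkl','rb'))
c=D['scene']; c['rotation']=R.from_euler('xyz',c['rotation'],degrees=True).as_matrix()
s=D['side']; s['rotation']=R.from_euler('xyz',s['rotation'],degrees=True).as_matrix()
P=cloud(c); S=cloud(s)
for n,(u,v) in dict(cap=(227,183),small=(194,228),keytip=(275,282),grip=(328,288),hold=(208,213),tape=(380,270),bottle=(238,143),sander=(334,225),blue=(215,270),blade=(300,289)).items(): print(n,(u,v),P[v,u].round(3))
print(S[232,296].round(3),S[196,291].round(3))
# key: blade mask: height 2-9mm & grayish; grip: black z>.015 near
m=(P[...,2]>.04)&(P[...,2]<.075)
g=np.array([.0,0])
gp=P[288,328]; near=np.linalg.norm(P[...,:2]-gp[:2],axis=-1)<.045
q=P[near&(P[...,2]>.048)]; print('grip',len(q),q.mean(0),np.median(q[:,2])); 
r=cv2.minAreaRect((q[:,:2]*1000).astype(np.float32)); print(r)
cp=P[183,227]; near=np.linalg.norm(P[...,:2]-cp[:2],axis=-1)<.045
q=P[near&(P[...,2]>.118)]; print('cap',len(q),cv2.minEnclosingCircle((q[:,:2]*1000).astype(np.float32)),np.median(q[:,2]))
near=np.linalg.norm(P[...,:2]-cp[:2],axis=-1)<.09
q=P[near&(abs(P[...,2]-.034)<.004)]; r=cv2.minAreaRect((q[:,:2]*1000).astype(np.float32)); print('hold',r, cv2.boxPoints(r))
save('b',c['frame'][150:320,170:370],4)
E
```

```text
cap (227, 183) [0.527 0.17  0.125]
small (194, 228) [0.412 0.187 0.03 ]
keytip (275, 282) [ 0.449 -0.076  0.005]
grip (328, 288) [ 0.497 -0.199  0.056]
hold (208, 213) [0.47  0.198 0.034]
tape (380, 270) [ 0.644 -0.247  0.019]
bottle (238, 143) [0.683 0.302 0.096]
sander (334, 225) [ 0.671 -0.08   0.032]
blue (215, 270) [0.364 0.046 0.026]
blade (300, 289) [ 0.476 -0.134  0.006]
[0.523 0.175 0.124] [ 0.502 -0.181  0.055]
grip 132 [ 0.4991104  -0.20259731  0.05509015] 0.05550270401960683
((500.5211181640625, -201.39324951171875), (17.82225227355957, 39.432823181152344), 19.745620727539062)
cap 285 ((521.6627197265625, 170.49691772460938), 29.402996063232422) 0.12454243643690466
hold ((521.5562744140625, 171.43695068359375), (117.2874984741211, 118.30884552001953), 6.024857521057129) [[457.0276   224.10939 ]
 [469.4453   106.454025]
 [586.08496  118.76451 ]
 [573.66724  236.41988 ]]
```

View pics/b.png

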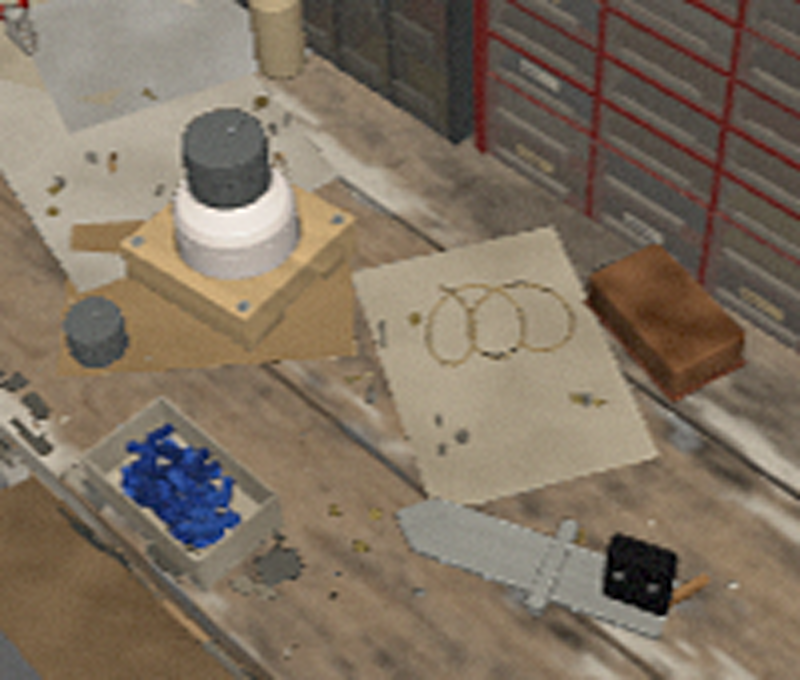

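The crop confirms the key: blade, crosspiece and black grip, pointing at the slot side of the holder. The big cap sits on the jar, and the small one on the bench is the decoy.

```bash
cat >> h.py <<'E'
def rel(wps,start=None):
    "waypoints (x,y,z,yaw) tool down -> tool-frame deltas in units, each from the previous"
    o=get_obs(); p=np.array(o['tool_pos']); M=R.from_euler('xyz',o['tool_rot'],degrees=True)
    if start is not None: p=np.array(start[:3]); M=R.from_euler('xyz',[180,0,start[3]],degrees=True)
    for w in wps:
        N=R.from_euler('xyz',[180,0,w[3]],degrees=True)
        print((M.inv().apply(np.array(w[:3])-p)/.3).round(3).tolist(),((M.inv()*N).as_rotvec()/np.pi).round(3).tolist()); p=np.array(w[:3]);M=N
E
python3 -c "
from h import *
rel([(.40,.45,.30,140),(.53,.20,.30,110),(.53,-.05,.28,110),(.5005,-.2014,.2,109.7)])"
```

```text
[-0.827, -0.337, -0.26] [-0.0, 0.0, 0.126]
[-0.868, -0.36, -0.0] [0.0, -0.0, 0.167]
[-0.783, -0.285, 0.067] [0.0, 0.0, 0.0]
[-0.441, -0.265, 0.267] [0.0, -0.0, 0.002]
```

Request:
servo_tool --series '[[[-0.827,-0.337,-0.26,0,0,0.126,1],[-0.827,-0.337,-0.26,0,0,0.126,1],[-0.827,-0.337,-0.26,0,0,0.126,1],[-0.827,-0.337,-0.26,0,0,0.126,1],[-0.827,-0.337,-0.26,0,0,0.126,1],[-0.827,-0.337,-0.26,0,0,0.126,1],[-0.827,-0.337,-0.26,0,0,0.126,1],[-0.827,-0.337,-0.26,0,0,0.126,1],[-0.827,-0.337,-0.26,0,0,0.126,1],[-0.827,-0.337,-0.26,0,0,0.126,1]]]'

```text
time_s: 0.98
tool_pos: [0.3991, 0.4509, 0.3001]
tool_rot: [-180.0, -0.1, 140.1]
force: [-0.9, -0.0, 0.2]
grip_width: 0.0872
grasp_force: 0.0
```

Request:
servo_tool --series '[[[-0.868,-0.36,0,0,0,0.167,1],[-0.868,-0.36,0,0,0,0.167,1],[-0.868,-0.36,0,0,0,0.167,1],[-0.868,-0.36,0,0,0,0.167,1],[-0.868,-0.36,0,0,0,0.167,1],[-0.868,-0.36,0,0,0,0.167,1],[-0.868,-0.36,0,0,0,0.167,1],[-0.868,-0.36,0,0,0,0.167,1],[-0.868,-0.36,0,0,0,0.167,1],[-0.868,-0.36,0,0,0,0.167,1],[-0.868,-0.36,0,0,0,0.167,1]]]'

```text
time_s: 1.9
tool_pos: [0.5289, 0.2034, 0.3]
tool_rot: [-179.9, -0.1, 110.2]
force: [0.1, 0.2, 0.0]
grip_width: 0.0872
grasp_force: 0.0
```

```bash
python3 - <<'E'
from h import *
o=get_obs(); print(o['time_s'],np.round(o['tool_pos'],3),np.round(o['tool_rot'],2))
c=cam('wrist'); save('w1',c['frame']); P=cloud(c); np.save('P1.npy',P)
xy=np.array([.5215,.171]); d=np.linalg.norm(P[...,:2]-xy,axis=-1)
q=P[(d<.05)&(abs(P[...,2]-.124)<.008)]; print('cap',len(q),np.median(q[:,2]) if len(q) else 0, cv2.minEnclosingCircle((q[:,:2]*1000).astype(np.float32)) if len(q) else 0)
q=P[(d<.09)&(abs(P[...,2]-.034)<.006)]; r=cv2.minAreaRect((q[:,:2]*1000).astype(np.float32)); print('hold',len(q),np.median(q[:,2]),r,cv2.boxPoints(r))
rel([(.53,-.05,.28,110),(.5005,-.2014,.2,109.7)])
E
```

```text
1.9 [0.529 0.203 0.3  ] [-1.7995e+02 -5.0000e-02  1.1025e+02]
cap 1594 0.1233541584737542 ((520.6536254882812, 170.33871459960938), 28.561050415039062)
hold 2643 0.03340756360914471 ((520.4110717773438, 169.70339965820312), (115.2182846069336, 115.51713562011719), 6.524505138397217) [[456.61206 220.54187]
 [469.73804 105.77289]
 [584.2101  118.86493]
 [571.0841  233.63391]]
[-0.793, -0.289, 0.067] [-0.0, -0.0, 0.001]
[-0.441, -0.265, 0.267] [0.0, -0.0, 0.002]
```

View pics/w1.png

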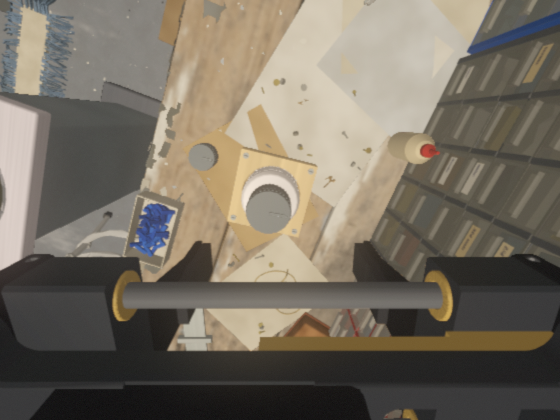

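The wrist view shows the cap (268,207) with its pointer ridge at (278,212), the holder round it, the small cap (203,156) and the bottle (413,148). The holder is at (0.5207, 0.170), yaw about 6.3°, which agrees with the scene camera. On to the key.

Request:
servo_tool --series '[[[-0.793,-0.289,0.067,0,0,0.001,1],[-0.793,-0.289,0.067,0,0,0.001,1],[-0.793,-0.289,0.067,0,0,0.001,1],[-0.793,-0.289,0.067,0,0,0.001,1],[-0.793,-0.289,0.067,0,0,0.001,1],[-0.793,-0.289,0.067,0,0,0.001,1],[-0.793,-0.289,0.067,0,0,0.001,1],[-0.793,-0.289,0.067,0,0,0.001,1],[-0.793,-0.289,0.067,0,0,0.001,1]]]'

```text
time_s: 2.7
tool_pos: [0.5301, -0.051, 0.2804]
tool_rot: [180.0, -0.1, 109.9]
force: [0.4, 1.9, 0.1]
grip_width: 0.087
grasp_force: 0.0
```

Request:
servo_tool --series '[[[-0.441,-0.265,0.267,0,0,0.002,1],[-0.441,-0.265,0.267,0,0,0.002,1],[-0.441,-0.265,0.267,0,0,0.002,1],[-0.441,-0.265,0.267,0,0,0.002,1],[-0.441,-0.265,0.267,0,0,0.002,1],[-0.441,-0.265,0.267,0,0,0.002,1],[-0.441,-0.265,0.267,0,0,0.002,1],[-0.441,-0.265,0.267,0,0,0.002,1]]]'

```text
time_s: 3.37
tool_pos: [0.5018, -0.201, 0.2009]
tool_rot: [179.9, -0.0, 109.7]
force: [-0.4, 1.0, -0.1]
grip_width: 0.0871
grasp_force: 0.0
```

```bash
python3 - <<'E'
from h import *
o=get_obs(); print(o['time_s'],np.round(o['tool_pos'],3),np.round(o['tool_rot'],2))
c=cam('wrist'); save('w2',c['frame']); P=cloud(c)
g=np.array([.5005,-.2014]); d=np.linalg.norm(P[...,:2]-g,axis=-1)
def rect(m):
    q=P[m]; return len(q),np.median(q[:,2]),cv2.minAreaRect((q[:,:2]*1000).astype(np.float32))
if ((d<.05)&(abs(P[...,2]-.056)<.006)).sum(): print('grip',rect((d<.04)&(abs(P[...,2]-.056)<.006)))
# blade by colour: bright grey low-saturation at bench height
hsv=cv2.cvtColor(c['frame'],cv2.COLOR_RGB2HSV)
dt=np.array([-np.sin(np.radians(19.7)),np.cos(np.radians(19.7))]); a=(P[...,:2]-g)@dt; b=(P[...,:2]-g)@np.array([dt[1],-dt[0]])
m=(a>.065)&(a<.17)&(abs(b)<.04)&(abs(P[...,2]-.006)<.006); print('sat',np.percentile(hsv[...,1][m&(abs(b)<.012)],[5,50,95]),np.percentile(hsv[...,1][m&(abs(b)>.03)],[5,50,95]))
thr=45
mm=(m&(hsv[...,1]<thr)).astype(np.uint8); n,l,st,_=cv2.connectedComponentsWithStats(mm); k=1+st[1:,4].argmax(); mm=l==k
u,v=np.nonzero(mm)[::-1]; Q=np.array([ray(c,x,y,.006)[:2] for x,y in zip(u,v)])
r=cv2.minAreaRect((Q*1000).astype(np.float32)); print('blade',len(Q),r)
A=(Q-g)@dt; B=(Q-g)@np.array([dt[1],-dt[0]])
for lo in np.arange(.065,.14,.015):
    s=(A>lo)&(A<lo+.015); print(round(lo,3),s.sum(),np.percentile(B[s],[2,98]).round(4),np.percentile(B[s],[2,98]).mean().round(4))
print('tip',A.max(),Q[A.argmax()])
E
```

```text
3.3667 [ 0.502 -0.201  0.201] [ 1.7992e+02 -3.0000e-02  1.0972e+02]
grip (513, np.float64(0.055038977725619886), ((498.8905029296875, -202.88519287109375), (15.537403106689453, 40.02056121826172), 20.0130558013916))
sat [21. 23. 81.] [ 53.  58. 117.]
blade 2560 ((460.2147521972656, -99.67377471923828), (39.666114807128906, 88.34425354003906), 19.807960510253906)
0.065 462 [-0.0222  0.0155] -0.0033
0.08 433 [-0.022   0.0153] -0.0033
0.095 474 [-0.0228  0.0151] -0.0038
0.11 482 [-0.0225  0.015 ] -0.0037
0.125 514 [-0.0224  0.0148] -0.0038
0.14 195 [-0.0154  0.0079] -0.0038
tip 0.15352423437671026 [ 0.4457307 -0.0579417]
```

View pics/w2.png

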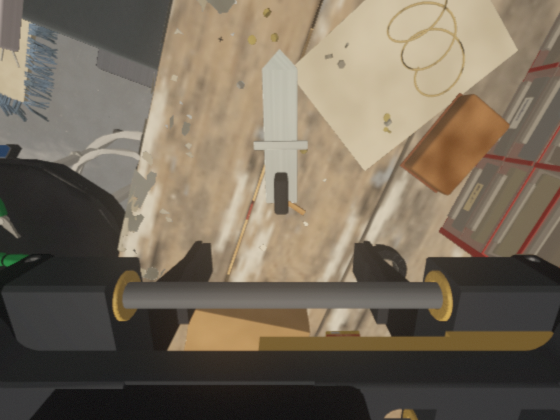

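The wrist view shows the key's grip (281,193), crosspiece (280,146) and tip (280,52). The blade is 40 mm wide and the grip 16x40 mm at 55 mm height, so the sizes agree. The key is at about (0.498, -0.2035), yaw 20°.

```bash
python3 -c "
from h import *
rel([(.498,-.2035,.024,110)])
h=np.array([.5207,.170]);a=np.radians(6.3);y=np.array([-np.sin(a),np.cos(a)])
for d in(.250,.235,.15,.120,.115): print(d,(h-d*y).round(4))
p0=h-.245*y
rel([(*p0,.024,96.3),(*(h-.130*y),.024,96.3)],(.498,-.2035,.024,110))"
```

```text
[-0.003, -0.015, 0.59] [0.0, -0.0, -0.002]
0.25 [ 0.5481 -0.0785]
0.235 [ 0.5465 -0.0636]
0.15 [0.5372 0.0209]
0.12 [0.5339 0.0507]
0.115 [0.5333 0.0557]
[0.351, 0.304, 0.0] [0.0, -0.0, 0.076]
[0.383, -0.0, -0.0] [0.0, 0.0, 0.0]
```

Request:
servo_tool --series '[[[-0.003,-0.015,0.2,0,0,0,1],[-0.003,-0.015,0.32,0,0,-0.002,1],[-0.003,-0.015,0.44,0,0,-0.002,1],[-0.003,-0.015,0.53,0,0,-0.002,1],[-0.003,-0.015,0.58,0,0,-0.002,1],[-0.003,-0.015,0.59,0,0,-0.002,1],[-0.003,-0.015,0.59,0,0,-0.002,1],[-0.003,-0.015,0.59,0,0,-0.002,1]]]'

```text
time_s: 4.08
tool_pos: [0.4979, -0.2061, 0.0248]
tool_rot: [179.9, 0.1, 109.9]
force: [0.5, 0.1, 0.8]
grip_width: 0.0869
grasp_force: 0.0
```

Request:
servo_tool --series '[[[0,0,0,0,0,0,0],[0,0,0,0,0,0,0],[0,0,0,0,0,0,0],[0,0,0,0,0,0,0],[0,0,0,0,0,0,0],[0,0,0,0,0,0,0],[0,0,0,0,0,0,0],[0,0,0,0,0,0,0],[0,0,0,0,0,0,0],[0,0,0,0,0,0,0],[0,0,0,0,0,0,0],[0,0,0,0,0,0,0]]]' --grip_force 30

```text
time_s: 5.08
tool_pos: [0.4963, -0.2066, 0.0234]
tool_rot: [180.0, 0.0, 109.8]
force: [-0.0, -1.4, 0.4]
grip_width: 0.016
grasp_force: 29.9
```

Request:
servo_tool --series '[[[0.03,0.026,0,0,0,0.006,0],[0.065,0.058,0,0,0,0.014,0],[0.1,0.09,0,0,0,0.022,0],[0.14,0.12,0,0,0,0.03,0],[0.18,0.155,0,0,0,0.038,0],[0.22,0.19,0,0,0,0.047,0],[0.26,0.225,0,0,0,0.056,0],[0.295,0.255,0,0,0,0.064,0],[0.325,0.28,0,0,0,0.071,0],[0.345,0.298,0,0,0,0.076,0],[0.351,0.304,0,0,0,0.076,0],[0.351,0.304,0,0,0,0.076,0]]]'

```text
time_s: 6.08
tool_pos: [0.5465, -0.0759, 0.0234]
tool_rot: [180.0, -0.0, 96.2]
force: [-0.3, 0.9, 1.0]
grip_width: 0.0156
grasp_force: 29.9
```

```bash
cat > k.py <<'E'
from h import *
import sys
o=get_obs(); print(o['time_s'],np.round(o['tool_pos'],4),np.round(o['tool_rot'],2),o['force'].round(1),o['wrist_torque'].round(2))
t=np.array(o['tool_pos'][:2]); w=np.radians(o['tool_rot'][2]); d=np.array([np.cos(w),np.sin(w)]); n=np.array([d[1],-d[0]])
h=np.array([.5207,.170])
for nm in ('wrist','scene'):
    c=cam(nm); save(sys.argv[1]+nm,c['frame'] if nm=='wrist' else c['frame'][170:310,170:370],1 if nm=='wrist' else 4)
    hsv=cv2.cvtColor(c['frame'],cv2.COLOR_RGB2HSV)
    vv,uu=np.mgrid[:420,:560]; Q=np.stack([(uu-c['cx'])/c['fx'],(vv-c['cy'])/c['fy'],np.ones_like(uu)],-1)@c['rotation'].T
    Q=c['origin']+Q*((.006-c['origin'][2])/Q[...,2])[...,None]
    A=(Q[...,:2]-t)@d; B=(Q[...,:2]-t)@n
    m=((A>.062)&(A<.17)&(abs(B)<.035)&(hsv[...,1]<45)&(hsv[...,2]>90)).astype(np.uint8)
    k,l,st,_=cv2.connectedComponentsWithStats(m); mm=l==1+st[1:,4].argmax()
    a,b=A[mm],B[mm]; L=[]
    for lo in np.arange(.062,.134,.008):
        s=(a>lo)&(a<lo+.008)
        if s.sum()>20: e=np.percentile(b[s],[2,98]); L.append((lo+.004,e.mean(),e[1]-e[0]))
    L=np.array(L)
    if len(L)>2:
        f=np.polyfit(L[:,0],L[:,1],1); yaw=np.degrees(w)-90-np.degrees(np.arctan(f[0])); print(nm,'blade yaw',yaw,'offset at .1',np.polyval(f,.1),'tip a',a.max(),'width',L[:,2].round(4))
        tip=t+d*a.max()+n*np.polyval(f,a.max()); print('tip',tip)
    P=cloud(c); q=P[(np.linalg.norm(P[...,:2]-h,axis=-1)<.09)&(abs(P[...,2]-.034)<.005)]
    if len(q)>300: print('hold',len(q),cv2.minAreaRect((q[:,:2]*1000).astype(np.float32)))
E
python3 k.py c_
```

```text
6.0833 [ 0.5465 -0.0759  0.0234] [ 1.7999e+02 -2.0000e-02  9.6210e+01] [-0.3  0.9  1. ] [ 0.15 -0.12  0.02]
wrist blade yaw 2.4396282224486376 offset at .1 -0.002679097395276048 tip a 0.14073675814528094 width [0.0375 0.0292 0.0293 0.0335 0.0377 0.0377 0.0382 0.0381 0.0377]
tip [0.53130513 0.0640581 ]
scene blade yaw 3.888953420383325 offset at .1 -0.0005460324579809953 tip a 0.1572778482058635 width [0.0393 0.0388 0.0396 0.0403]
tip [0.53127555 0.0806935 ]
hold 639 ((521.5436401367188, 171.64297485351562), (117.56708526611328, 118.2868423461914), 6.247414588928223)
```

View pics/c_wrist.png

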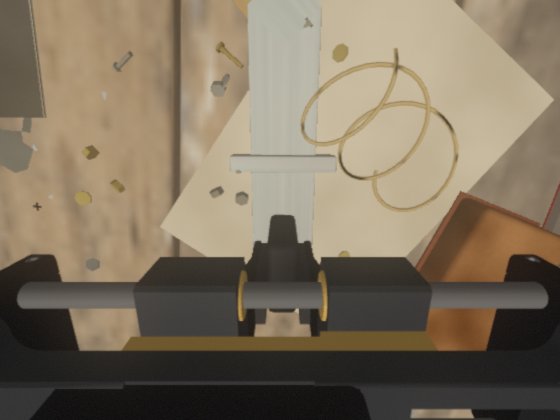

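The wrist view shows the blade at columns 249–319 and straight along the tool's x. Its centre is at 284 and the camera's is 282, so the key is aligned with the tool. The scene camera puts the tip within about 1 mm of the slot axis, so I insert in stages.

Request:
servo_tool --series '[[[0.02,0.001,0,0,0,0,0],[0.04,0.002,0,0,0,0,0],[0.06,0.002,0,0,0,0,0],[0.08,0.002,0,0,0,0,0],[0.1,0.002,0,0,0,0,0],[0.12,0.002,0,0,0,0,0],[0.14,0.002,0,0,0,0,0],[0.16,0.002,0,0,0,0,0],[0.18,0.002,0,0,0,0,0],[0.18,0.002,0,0,0,0,0]]]'

```text
time_s: 7.02
tool_pos: [0.541, -0.0209, 0.0234]
tool_rot: [-180.0, -0.1, 96.2]
force: [-0.5, 1.6, -0.0]
grip_width: 0.0154
grasp_force: 29.9
```

```bash
python3 k.py d_
```

```text
7.0167 [ 0.541  -0.0209  0.0234] [-1.800e+02 -7.000e-02  9.622e+01] [-0.5  1.6 -0. ] [ 0.05 -0.    0.06]
wrist blade yaw 5.908118353228187 offset at .1 -0.0014246610965084967 tip a 0.13531196764262574 width [0.0375 0.0381 0.0377 0.0377 0.0381 0.0377 0.0372 0.0377 0.0376]
tip [0.52510754 0.11343755]
hold 631 ((521.927978515625, 171.6252899169922), (118.6546630859375, 118.8582534790039), 5.9566144943237305)
```

View pics/d_scene.png

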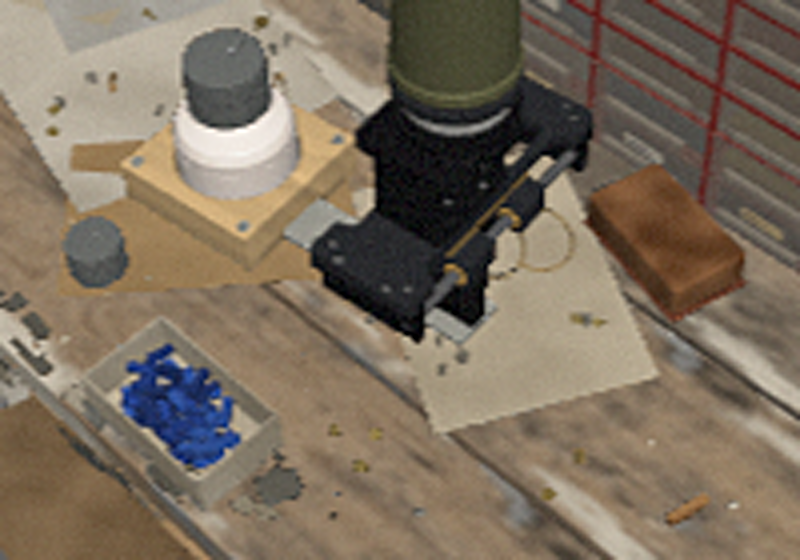

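The blade tip (about (320,225) in the crop) has entered the slot in the holder's face with no side force. Pushing on.

Request:
servo_tool --series '[[[0.02,0,0,0,0,0,0],[0.04,0,0,0,0,0,0],[0.06,0,0,0,0,0,0],[0.08,0,0,0,0,0,0],[0.1,0,0,0,0,0,0],[0.12,0,0,0,0,0,0],[0.14,0,0,0,0,0,0],[0.15,0,0,0,0,0,0]]]'

```text
time_s: 7.78
tool_pos: [0.5363, 0.0231, 0.0234]
tool_rot: [180.0, -0.0, 96.2]
force: [1.0, -0.7, -0.2]
grip_width: 0.0154
grasp_force: 29.9
```

Request:
servo_tool --series '[[[0.015,0,0,0,0,0,0],[0.03,0,0,0,0,0,0],[0.045,0,0,0,0,0,0],[0.06,0,0,0,0,0,0],[0.075,0,0,0,0,0,0],[0.075,0,0,0,0,0,0]]]'

```text
time_s: 8.28
tool_pos: [0.5339, 0.0457, 0.0234]
tool_rot: [180.0, -0.0, 96.2]
force: [-0.2, 1.7, -1.0]
grip_width: 0.0161
grasp_force: 29.9
```

Request:
servo_tool --series '[[[0.01,0,0,0,0,0,0],[0.02,0,0,0,0,0,0],[0.026,0,0,0,0,0,0],[0.026,0,0,0,0,0,0]]]'

```text
time_s: 8.62
tool_pos: [0.5332, 0.0525, 0.0234]
tool_rot: [180.0, -0.0, 96.1]
force: [0.1, 0.0, -2.1]
grip_width: 0.0161
grasp_force: 29.9
```

Request:
servo_tool --series '[[[0.004,0,0,0,0,0,0],[0.008,0,0,0,0,0,0],[0.008,0,0,0,0,0,0]]]'

```text
time_s: 8.87
tool_pos: [0.5332, 0.0527, 0.0235]
tool_rot: [180.0, 0.1, 96.1]
force: [1.9, -5.0, -1.1]
grip_width: 0.0156
grasp_force: 29.9
```

```bash
python3 - <<'E'
from h import *
o=get_obs(); print(o['tool_pos'].round(4),o['force'].round(1))
c=cam('wrist'); save('e_wrist',c['frame'])
E
```

```text
[0.5332 0.0527 0.0235] [ 1.9 -5.  -1.1]
```

View pics/e_wrist.png

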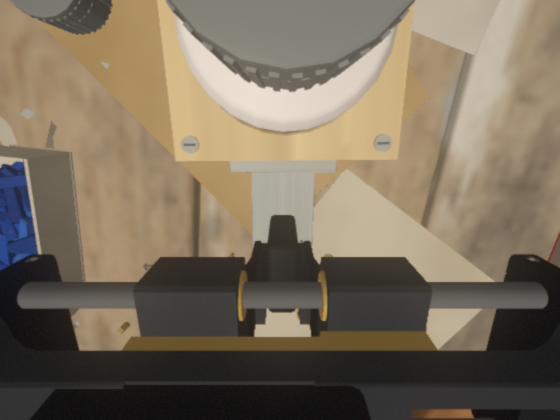

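The crosspiece (283,166) lies against the holder's face with its bar square to the holder, and the force has begun to rise. One more nudge will confirm it.

Request:
servo_tool --series '[[[0.004,0,0,0,0,0,0],[0.008,0,0,0,0,0,0],[0.008,0,0,0,0,0,0]]]'

```text
time_s: 9.17
tool_pos: [0.5332, 0.0528, 0.0235]
tool_rot: [180.0, 0.3, 96.0]
force: [2.5, -9.5, -0.4]
grip_width: 0.0161
grasp_force: 29.9
```

Request:
servo_tool --series '[[[-0.01,0,0,0,0,0,0],[-0.01,0,0,0,0,0,0],[-0.01,0,0,0,0,0,1],[-0.01,0,0,0,0,0,1],[-0.01,0,0,0,0,0,1],[-0.01,0,0,0,0,0,1],[-0.01,0,0,0,0,0,1],[-0.01,0,0,0,0,0,1],[-0.01,0,0,0,0,0,1],[-0.01,0,0,0,0,0,1]]]'

```text
time_s: 10.0
tool_pos: [0.5328, 0.0539, 0.0234]
tool_rot: [180.0, -0.0, 96.1]
force: [-0.4, -0.7, -0.5]
grip_width: 0.0613
grasp_force: 0.0
```

Request:
servo_tool --series '[[[0,0,-0.1,0,0,0,1],[0,0,-0.2,0,0,0,1],[0,0,-0.35,0,0,0,1],[0,0,-0.48,0,0,0,1],[0,0,-0.6,0,0,0,1],[0,0,-0.7,0,0,0,1],[0,0,-0.75,0,0,0,1],[0,0,-0.75,0,0,0,1],[0,0,-0.75,0,0,0,1]]]'

```text
time_s: 10.75
tool_pos: [0.5332, 0.0538, 0.249]
tool_rot: [179.9, -0.0, 96.1]
force: [-0.1, 0.1, -0.6]
grip_width: 0.0871
grasp_force: 0.0
```

```bash
python3 - <<'E'
from h import *
o=get_obs(); print(o['time_s'],o['tool_pos'].round(4),o['force'].round(1),o['grip_width'],o['qpos'].round(1))
c=cam('wrist'); save('f_wrist',c['frame']); P=cloud(c)
d=np.linalg.norm(P[...,:2]-[.5207,.17],axis=-1)
q=P[(d<.05)&(abs(P[...,2]-.124)<.008)]; print('cap',len(q),np.median(q[:,2]),cv2.minEnclosingCircle((q[:,:2]*1000).astype(np.float32)))
rel([(.5207,.1703,.22,70),(.5207,.1703,.088,70)])
E
```

```text
10.75 [0.5332 0.0538 0.249 ] [-0.1  0.1 -0.6] 0.0870964169603982 [-43.9   3.4  37.1  98.4  -2.2  78.8  -0.3]
cap 3208 0.12336075595033891 ((520.3123779296875, 169.7740478515625), 28.610246658325195)
[0.391, 0.003, 0.092] [-0.0, 0.0, 0.145]
[0.0, -0.0, 0.44] [0.0, 0.0, 0.0]
```

View pics/f_wrist.png

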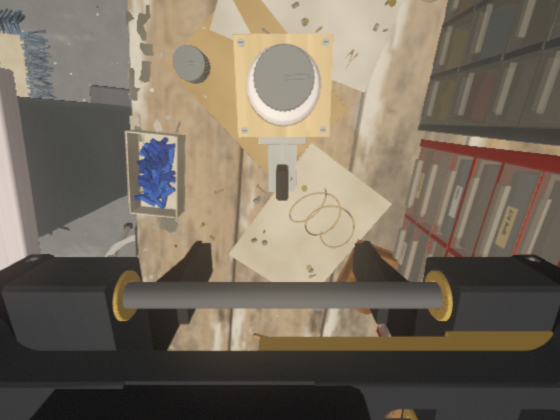

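The wrist view shows the key home: crosspiece (280,140) against the holder, grip (281,181). The cap is at (284,77) with its pointer to the right. The cap centre is confirmed at (0.5204, 0.170), so I go to it now.

Request:
servo_tool --series '[[[0.1,0,0,0,0,0.035,1],[0.2,0,0,0,0,0.07,1],[0.3,0.002,0.05,0,0,0.105,1],[0.391,0.002,0.09,0,0,0.145,1],[0.391,0.002,0.09,0,0,0.145,1],[0.391,0.002,0.09,0,0,0.145,1],[0.391,0.002,0.09,0,0,0.145,1]]]'

```text
time_s: 11.38
tool_pos: [0.5204, 0.1694, 0.22]
tool_rot: [-179.9, 0.2, 70.1]
force: [1.1, 0.1, 0.1]
grip_width: 0.087
grasp_force: 0.0
```

```bash
python3 - <<'E'
from h import *
o=get_obs(); print(o['time_s'],o['tool_pos'].round(4),o['tool_rot'].round(1),o['qpos'].round(1))
rel([(.5205,.1700,.088,70)])
E
```

```text
11.3833 [0.5204 0.1694 0.22  ] [-179.9    0.2   70.1] [-51.2   6.2  32.9  99.1  -3.4  75.9 -37.6]
[0.003, 0.0, 0.44] [-0.0, 0.001, 0.0]
```

Request:
servo_tool --series '[[[0.003,0,0.1,0,0,0,1],[0.003,0,0.2,0,0,0,1],[0.003,0,0.29,0,0,0,1],[0.003,0,0.36,0,0,0,1],[0.003,0,0.41,0,0,0,1],[0.003,0,0.44,0,0,0,1],[0.003,0,0.44,0,0,0,1],[0.003,0,0.44,0,0,0,1]]]'

```text
time_s: 12.05
tool_pos: [0.5217, 0.1703, 0.0897]
tool_rot: [180.0, 0.0, 69.9]
force: [0.2, 0.8, -0.1]
grip_width: 0.0872
grasp_force: 0.0
```

Request:
servo_tool --series '[[[0,0,0,0,0,0,0],[0,0,0,0,0,0,0],[0,0,0,0,0,0,0],[0,0,0,0,0,0,0],[0,0,0,0,0,0,0],[0,0,0,0,0,0,0],[0,0,0,0,0,0,0],[0,0,0,0,0,0,0]]]' --grip_force 45

```text
time_s: 12.72
tool_pos: [0.5221, 0.1712, 0.0898]
tool_rot: [179.9, -0.0, 70.0]
force: [1.7, -1.0, 1.1]
grip_width: 0.0547
grasp_force: 45.0
```

Request:
servo_tool --series '[[[0,0,0,0,0,-0.02,0],[0,0,0,0,0,-0.04,0],[0,0,0,0,0,-0.06,0],[0,0,0,0,0,-0.08,0],[0,0,0,0,0,-0.1,0],[0,0,0,0,0,-0.12,0],[0,0,0,0,0,-0.14,0],[0,0,0,0,0,-0.16,0],[0,0,0,0,0,-0.18,0],[0,0,0,0,0,-0.2,0],[0,0,0,0,0,-0.22,0],[0,0,0,0,0,-0.22,0]]]' --grip_force 55

```text
time_s: 13.72
tool_pos: [0.521, 0.1717, 0.0897]
tool_rot: [-180.0, -0.1, 109.7]
force: [-0.0, 0.8, 4.1]
grip_width: 0.0549
grasp_force: 55.0
```

```bash
python3 -c "
from h import *
o=get_obs(); print(o['tool_pos'].round(4),o['tool_rot'].round(1),o['force'].round(1),o['wrist_torque'].round(2),o['qpos'].round(1),o['grip_width'])"
```

```text
[0.521  0.1717 0.0897] [-1.800e+02 -1.000e-01  1.097e+02] [-0.   0.8  4.1] [-0.03  0.39  0.11] [-45.1  12.9  27.1 107.6  -6.7  61.1   4.4] 0.05489906394552481
```

Request:
servo_tool --series '[[[0,0,0,0,0,-0.02,0],[0,0,0,0,0,-0.04,0],[0,0,0,0,0,-0.06,0],[0,0,0,0,0,-0.08,0],[0,0,0,0,0,-0.1,0],[0,0,0,0,0,-0.12,0]]]'

```text
time_s: 14.22
tool_pos: [0.5212, 0.1716, 0.0899]
tool_rot: [180.0, -0.0, 131.2]
force: [-1.1, 0.1, 6.0]
grip_width: 0.0545
grasp_force: 55.0
```

```bash
python3 -c "
from h import *
o=get_obs(); print(o['tool_pos'].round(4),o['tool_rot'].round(1),o['force'].round(1),o['wrist_torque'].round(2),o['qpos'].round(1),o['grip_width'])"
```

```text
[0.5212 0.1716 0.0899] [180.   -0.  131.2] [-1.1  0.1  6. ] [-0.13  0.36 -0.26] [-42.9  12.7  24.6 107.5  -6.   61.1  25.4] 0.054524894822386955
```

Request:
servo_tool --series '[[[0,0,0,0,0,-0.02,0],[0,0,0,0,0,-0.04,0],[0,0,0,0,0,-0.06,0],[0,0,0,0,0,-0.08,0],[0,0,0,0,0,-0.1,0],[0,0,0,0,0,-0.105,0],[0,0,0,0,0,-0.105,0]]]'

```text
time_s: 14.8
tool_pos: [0.5221, 0.172, 0.0918]
tool_rot: [179.9, 0.0, 150.1]
force: [-2.6, 0.2, 13.8]
grip_width: 0.0547
grasp_force: 55.0
```

```bash
python3 -c "
from h import *
o=get_obs(); print(o['tool_pos'].round(4),o['tool_rot'].round(1),o['force'].round(1),o['wrist_torque'].round(2),o['qpos'].round(1),o['grip_width'])
c=cam('scene'); P=cloud(c); d=np.linalg.norm(P[...,:2]-[.5207,.17],axis=-1); q=P[(d<.024)&(P[...,2]>.11)&(P[...,2]<.14)]; print(len(q))"
```

```text
[0.5221 0.172  0.0918] [179.9   0.  150.1] [-2.6  0.2 13.8] [-0.21  0.81 -0.01] [-40.9  12.5  22.4 107.3  -5.5  61.1  43.7] 0.05466062545646728
0
```

The cap is free: it rose about 2 mm and the seal pushes up with 14 N. Lifting straight up.

Request:
servo_tool --series '[[[0,0,-0.01,0,0,0,0],[0,0,-0.02,0,0,0,0],[0,0,-0.03,0,0,0,0],[0,0,-0.04,0,0,0,0],[0,0,-0.055,0,0,0,0],[0,0,-0.07,0,0,0,0],[0,0,-0.085,0,0,0,0],[0,0,-0.1,0,0,0,0],[0,0,-0.113,0,0,0,0],[0,0,-0.113,0,0,0,0],[0,0,-0.113,0,0,0,0],[0,0,-0.113,0,0,0,0]]]'

```text
time_s: 15.85
tool_pos: [0.5211, 0.1713, 0.1231]
tool_rot: [-180.0, -0.0, 150.1]
force: [0.3, 0.5, -0.3]
grip_width: 0.0547
grasp_force: 55.0
```

```bash
python3 - <<'E'
from h import *
o=get_obs(); print(o['time_s'],o['tool_pos'].round(4),o['tool_rot'].round(1),o['force'].round(1),o['grip_width'],o['joint_velocities'].round(2))
s=cam('side'); c=cam('scene')
save('g',np.hstack([s['frame'][180:310,220:350],c['frame'][130:260,180:310]]),3)
E
```

```text
15.85 [0.5211 0.1713 0.1231] [-180.    -0.   150.1] [ 0.3  0.5 -0.3] 0.054713968319563204 [-0.05  0.21  0.02  0.3  -0.06  0.11 -0.12]
```

View pics/g.png

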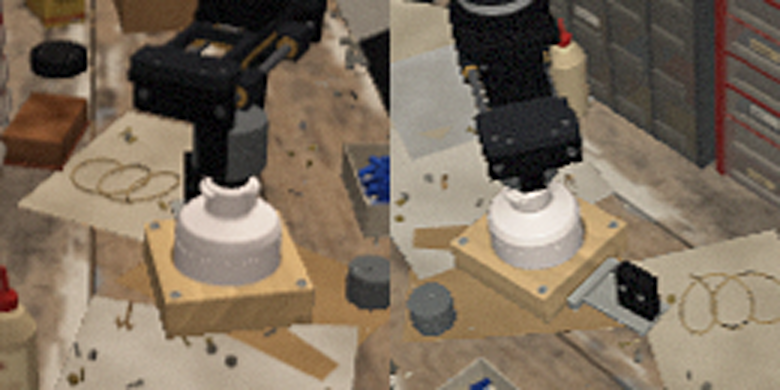

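The left half of the picture (side view) shows the grey cap gripped level at (250,140), just clear of the open mouth (235,185), with the jar seated. In the right half (scene view) the key is home (605,285). Nothing else has moved.

```bash
python3 -c "
from cell import env
print(env.sign_off())"
```

```text
the job is handed in; nothing more can be done
None
```

The job is handed in at about 16 s of robot time: the key is fully home in the slot, the jar is seated, and the gripper holds the large cap level about 11 mm above the mouth.

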